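Fetch the amber jar from behind two bottles and put it on the balance

ROBOT

A 6-joint arm with a two-finger parallel gripper is mounted at the origin on a cart in front of the work surface, level with it; the furniture and walls round the work are solid. World frame = base frame: x ahead of the robot, y to its left, z up, the work surface at z = 0. Lengths are in m, angles in rad, forces in N, time in s.
With the tool pointing down it reaches from about 0.35 to 0.775 m from the base axis. Payload 7.3 kg.
Tool frame: the origin (TCP) lies at the very end of the fingers, on their centre line; the grasp point (between the pads) lies grip_point_offset behind it (grip_point_offset is the distance from the TCP to the grasp point, in m); z points along the fingers, y is the direction in which the jaws open and shut (so a half turn about z gives the same grasp; the last joint's range is limited). The gripper opens to 92 mm and grips with 3 to 60 N. Pads are 19 mm wide; open, the fingers measure 130 mm over their backs; the gripper's body (75 mm by 190 mm) begins 47 mm behind the grasp point.
Start: joints at [-1.381, 0.342, 1.524, -0, 1.275, -0.146], TCP at [0.173, -0.496, 0.227] pointing down, gripper open.
Joint ranges: [-2.53, 2.53], [-0.77, 2.02], [0.04, 2.7], [-1, 4.14], [0.28, 2.66], [-3.11, 3.11]. Speed limits (rad/s): [2.57, 2.57, 3.14, 3.14, 3.14, 3.14].

INTERFACE

Orientations are given as [roll, pitch, yaw] about the fixed x, y, z axes, in that order (R = Rz(yaw) Ry(pitch) Rx(roll)).
In Python, from cell import * gives the robot as it stands.
- The arm moves only by the shell command python3 -m inch 'ROWS' [OPENING] [FORCE]. ROWS is JSON, a list that holds one entry, the list of rows, each a list of 4 numbers: the shift along the tool's x, y, z in mm, then the turn about the tool's z in rad. In form: [[[x, y, z, roll], ...]]. A call has 1 to 10 rows; each row shifts and turns the commanded pose from where the row before left it, along the tool's axes as they then stand; what a row does not reach is not made up. A row lasts 1/8 s, in which the tool goes at most 62.5 mm and 10.7 degrees, less where a joint would pass 70% of its speed; a pose out of reach is approached as far as the arm can. A call with a gripper value outside its range is refused whole. OPENING is the closure, from -1 (fully open) to 1 (shut), set as the call begins (- or left out, the last holds). The fingers move at their own pace and stop on an object; FORCE is the grip in N (left out, the last holds). Time passes only in rows, so rows that do not move let the fingers close. It gives the time, the measured TCP pose, the force and the opening at its end, in the units of the state.
- observe(): the state, without advancing time (a new reading comes with each control period).
- read_camera(name): name is "scene" or "top"; returns a dict with "img" (480x640x3 uint8, blue, green, red), "fx", "fy", "cx", "cy" (pixels), "k1" (the pictures are not rectified: a ray, as slopes to the right and down, at radius r is drawn at 1 + k1 r^2 times it, then the intrinsics apply), "eye" and "rotation" of the camera in the world. Camera axes: x right, y down, z forward; pixel columns grow to the right and rows downward; lengths in m; the calibration is good to about 2 mm. A picture is of the moment at which its call begins. There is no depth.
- hand_in(): hands the job in, once; it reports no verdict.
Trained networks look in the newest picture that a camera, given by its name, has taken for a name from the list of things; names that differ only in an ending like _2 or _b are one class to them, and where a whole thing is asked for, a point or a joint stands for the part that bears it (a point fixed in the world has none). Each returns a list of dicts, best first, with "conf" (0 to 1); they miss things now and then, are a little off and sometimes report something else, mostly with a low value. They report only what shows in the picture. A call takes as long as a camera call. They do not tell look-alikes from the thing itself.
- boxes_of(camera, label): "at" ([row, column] in pixels, amid what is visible of it).
- place_of(camera, label): "at" ([row, column] in pixels: a listed point, or the origin of a listed thing).
The state is a dict: "time": time; "qpos": joint angles; "qvel": joint speeds; "joint_efforts": joint torques, N m; "tool_pos": TCP position; "tool_rot": TCP orientation; "contact_force": force on the tool from outside, world axes, zero at the start; "torque": the same for the moment, N m; "opening": finger opening in m.
Only numpy, scipy, OpenCV 4.12 (cv2) and the standard library are available. Lean on these libraries where they do the work, as an engineer would, in place of code of your own. Each camera call takes 0.05 s, during which the arm holds its last target. There are 200 camera calls.

TASK

The small amber jar at the back of the grey reagent tray has to go on the balance, but two taller containers stand in front of it. First set both of those aside on the white board, then stand the amber jar in the middle of the round balance pan, and only then put the two containers back in the tray, each exactly where it stood before. Keep all three upright and leave the timer and the dropper bottle alone.

Things in the scene. Friction and masses are not known exactly. Their poses are not given: they have to be found in the camera images.
- amber_jar_mid (a point): small brown glass jar with black screw cap, round, 52 mm in diameter and 89 mm high; the cap is 45 mm in diameter and is the top 12 to 17 mm. Stands upright at the back of the tray, about 7 mm from the containers in front of it, so fingers do not fit beside it until they are gone. Caps do not turn. The point is on its axis, half-way up (44.5 mm above its underside); z is up along the axis. 0.14 kg
- wide_jar_mid (a point): white plastic jar with a wide red cap, round, body 64 mm in diameter, 119 mm high; the cap is 53 mm in diameter and is the top 19 to 24 mm. Stands in front of the amber jar, on the left or the right. The point is on its axis, half-way up (59.5 mm above its underside); z is up along the axis. 0.3 kg
- neck_bottle_mid (a point): glass bottle, cream-coloured inside, with a narrow blue screw cap, round, body 56 mm in diameter, 114 mm high, shoulders drawn in below the cap; the cap is 38 mm in diameter and is the top 16 to 28 mm. Stands in front of the amber jar, beside the wide jar (about 74 mm between their axes). The point is on its axis, half-way up (57 mm above its underside); z is up along the axis. 0.24 kg
- tray: grey fixed tray, base 130 (x) by 156 (y) by 5 mm thick, no rim at front and sides, upright back 72 mm high at its +x edge. Origin: centre of its underside; x runs from front to back. Amber jar near (28, 0) mm, the others near (-26, 37) and (-26, -37) mm, either way round. To grip one of these, room is best with the finger line 40 degrees off tray x: towards +y for the one at +y, -y for the other
- side_board: plain white board lying on the worktop, fixed, 145 mm (x) by 90 mm (y), 6 mm thick: the side area, with room for two containers one behind the other along its x axis (for instance 36 mm either side of its centre). Origin at the centre of its underside
- pan (a point): centre of the upper face of the round steel pan of the small grey bench balance with a display on its front edge; the pan is 88 mm in diameter and its upper face is 36 mm above the worktop. The balance is 116 mm by 100 mm, does not move, and its pan does not give
- timer: small white bench timer lying left of the work, 62 by 65 by 18 mm, to be left alone; origin at the centre of its underside
- dropper_mid (a point): brown dropper bottle with a black rubber teat, 33 mm in diameter, 102 mm high, standing in front of the tray, to be left alone; the point is half-way up
Mind the look-alikes: they are no part of the job. Leave any purple or turquoise look-alike of the part that bears neck_bottle_mid alone.

How it is judged:
On the way, in this order (a step that is already met when the one before it is completed fails the run):
1. both containers stand upright and released on the white board while the amber jar still stands at its place in the tray (angle between each of wide_jar_mid, neck_bottle_mid's own z axis and vertical below 0.12 rad and linear speed of each of wide_jar, neck_bottle below 0.02 m/s and angular speed of each of wide_jar, neck_bottle below 0.2 rad/s and contact force between the fingers and wide_jar below 0.1 N and x of wide_jar_mid in the frame of side_board between -0.0725 and 0.0725 m and y of wide_jar_mid in the frame of side_board between -0.045 and 0.045 m and z of wide_jar_mid in the frame of side_board between 0.0595 and 0.0715 m and contact force between the fingers and neck_bottle below 0.1 N and x of neck_bottle_mid in the frame of side_board between -0.0725 and 0.0725 m and y of neck_bottle_mid in the frame of side_board between -0.045 and 0.045 m and z of neck_bottle_mid in the frame of side_board between 0.057 and 0.069 m and distance of amber_jar_mid from where it was at the start of the episode below 0.03 m), for 0.2 s.
2. the amber jar stands upright and released on the balance pan while both containers still stand on the white board (angle between each of amber_jar_mid, wide_jar_mid, neck_bottle_mid's own z axis and vertical below 0.12 rad and linear speed of each of amber_jar, wide_jar, neck_bottle below 0.02 m/s and angular speed of each of amber_jar, wide_jar, neck_bottle below 0.2 rad/s and contact force between the fingers and amber_jar below 0.1 N and horizontal distance between amber_jar_mid and pan below 0.018 m and z of amber_jar_mid in the frame of pan between 0.0385 and 0.0505 m and contact force between the fingers and wide_jar below 0.1 N and x of wide_jar_mid in the frame of side_board between -0.0725 and 0.0725 m and y of wide_jar_mid in the frame of side_board between -0.045 and 0.045 m and z of wide_jar_mid in the frame of side_board between 0.0595 and 0.0715 m and contact force between the fingers and neck_bottle below 0.1 N and x of neck_bottle_mid in the frame of side_board between -0.0725 and 0.0725 m and y of neck_bottle_mid in the frame of side_board between -0.045 and 0.045 m and z of neck_bottle_mid in the frame of side_board between 0.057 and 0.069 m), for 0.2 s.
At the end, for the whole second after the job is handed in: The amber jar stands upright on the balance pan, its axis within 18 mm of the pan's centre; the wide jar and the narrow-capped bottle stand upright in the tray, each within 15 mm of where it stood at the start; all released and at rest (angle between each of amber_jar_mid, wide_jar_mid, neck_bottle_mid's own z axis and vertical below 0.12 rad and linear speed of each of amber_jar, wide_jar, neck_bottle below 0.02 m/s and angular speed of each of amber_jar, wide_jar, neck_bottle below 0.2 rad/s and contact force between the fingers and amber_jar below 0.1 N and horizontal distance between amber_jar_mid and pan below 0.018 m and z of amber_jar_mid in the frame of pan between 0.0385 and 0.0505 m and contact force between the fingers and wide_jar below 0.1 N and distance of each of wide_jar_mid, neck_bottle_mid from where it was at the start of the episode below 0.015 m and contact force between the fingers and neck_bottle below 0.1 N); the robot touches nothing.
It fails at once if one of the three containers is tipped over or far out of upright (angle between any of amber_jar_mid, wide_jar_mid, neck_bottle_mid's own z axis and vertical above 0.6 rad).
It fails at once if the timer or the dropper bottle is moved by more than 20 mm (distance of any of timer, dropper_mid from where it was at the start of the episode above 0.02 m).
It also fails if it takes over 112 s, if anything falls off the work surface, if the arm or the gripper's body presses on something with over 40 N, if the wrist force passes 120 N, or if a joint passes its speed limit or range.

## Working session

There is one attempt and no reset: what is moved stays moved. The work goes in short steps, Python scripts to look and compute and a shell command to move; the robot and the scene stay as the last step left them, time stands still between calls to the robot, and variables do not carry over. Pictures are saved under pics/ and viewed, about 12 in all and at most 16, crops included, and the job is handed in when it is done.

```bash
ls; mkdir -p pics
cat > h.py <<'E'
from cell import *
import numpy as np, cv2
def ray(c,at):
    r,col=at; x=(col-c["cx"])/c["fx"]; y=(r-c["cy"])/c["fy"]
    rd=np.hypot(x,y); u=rd
    for _ in range(20): u=rd/(1+c["k1"]*u*u)
    s=u/rd if rd>0 else 1
    return np.array(c["eye"]),np.array(c["rotation"])@np.array([x*s,y*s,1])
def atz(c,at,z):
    e,d=ray(c,at); return e+d*(z-e[2])/d[2]
def proj(c,p):
    q=np.array(c["rotation"]).T@(np.array(p)-np.array(c["eye"])); x,y=q[:2]/q[2]; k=1+c["k1"]*(x*x+y*y)
    return [c["fy"]*y*k+c["cy"],c["fx"]*x*k+c["cx"]]
E
python3 - <<'E'
from h import *
Z=dict(amber_jar_mid=.0495,wide_jar_mid=.0645,neck_bottle_mid=.062,tray=0,side_board=0,pan=.036,timer=0,dropper_mid=.051)
o=observe();print(o["tool_pos"],o["tool_rot"],o["opening"],o["time"])
try: print(grip_point_offset)
except Exception as e: print(e)
for n in("scene","top"):
    c=read_camera(n);cv2.imwrite(f"pics/{n}0.png",c["img"]);print(n,np.round(c["eye"],3),c["fx"])
    for k,z in Z.items():
        print(k,[(np.round(d["at"]).tolist(),round(d["conf"],2),np.round(atz(c,d["at"],z)[:2],3).tolist()) for d in place_of(n,k)[:4]])
E
```

```text
pics
[ 0.17294367 -0.4952275   0.22601743] [-3.13995543e+00 -2.14148297e-04  3.35827711e-01] 0.09174812540805113 0.0
0.0188
scene [ 0.574 -0.85   0.611] 579.1414608557996Traceback (most recent call last):
  File "<stdin>", line 9, in <module>
  File "h.py", line 10, in atz
    e,d=ray(c,at); return e+d*(z-e[2])/d[2]
                                       ~^^^
IndexError: invalid index to scalar variable.
```

```bash
python3 - <<'E'
s=open('h.py').read()
s=s.replace('np.array(c["rotation"])','RM(c)').replace('def ray','from scipy.spatial.transform import Rotation as Ro\ndef RM(c):\n    r=np.array(c["rotation"]); return r if r.ndim==2 else Ro.from_euler("xyz",r).as_matrix()\ndef ray',1)
open('h.py','w').write(s)
E
cat > m.py <<'E'
from h import *
import sys
Z=dict(amber_jar_mid=.0495,wide_jar_mid=.0645,neck_bottle_mid=.062,tray=0,side_board=0,pan=.036,timer=0,dropper_mid=.051)
for n in("scene","top"):
    c=read_camera(n);cv2.imwrite(f"pics/{n}{sys.argv[1]}.png",c["img"]);print(n,np.round(c["eye"],3),np.round(c["rotation"],3).tolist(),c["fx"])
    for k in (sys.argv[2:] or Z):
        print(k,[(np.round(d["at"]).tolist(),round(d["conf"],2),np.round(atz(c,d["at"],Z[k])[:2],3).tolist()) for d in place_of(n,k)[:4]])
E
python3 m.py 1
```

```text
scene [ 0.574 -0.85   0.611] [-2.111, -0.007, -0.034] 579.1414608557996
amber_jar_mid [([293.0, 323.0], 0.8, [0.61, -0.105]), ([260.0, 272.0], 0.24, [0.524, -0.007])]
wide_jar_mid [([273.0, 293.0], 0.94, [0.562, -0.07])]
neck_bottle_mid [([268.0, 389.0], 0.82, [0.723, -0.055]), ([304.0, 290.0], 0.79, [0.558, -0.149]), ([303.0, 403.0], 0.61, [0.73, -0.15])]
tray []
side_board [([261.0, 268.0], 0.74, [0.513, 0.064])]
pan []
timer [([227.0, 303.0], 0.94, [0.579, 0.189])]
dropper_mid [([271.0, 230.0], 0.8, [0.455, -0.041]), ([227.0, 304.0], 0.61, [0.582, 0.103])]
top [0.561 0.03  0.938] [-3.097, -0.021, -1.566] 478.9772193135164
amber_jar_mid [([236.0, 394.0], 0.59, [0.611, -0.11])]
wide_jar_mid [([262.0, 372.0], 0.65, [0.561, -0.067])]
neck_bottle_mid [([262.0, 420.0], 0.94, [0.562, -0.157]), ([247.0, 389.0], 0.73, [0.589, -0.099]), ([177.0, 410.0], 0.69, [0.719, -0.139]), ([169.0, 366.0], 0.6, [0.733, -0.057])]
tray [([247.0, 389.0], 0.97, [0.592, -0.107])]
side_board [([288.0, 301.0], 0.8, [0.51, 0.064])]
pan [([207.0, 303.0], 0.68, [0.664, 0.06])]
timer [([252.0, 238.0], 0.87, [0.58, 0.187])]
dropper_mid [([318.0, 362.0], 0.65, [0.459, -0.051]), ([268.0, 416.0], 0.64, [0.551, -0.152])]
```

View pics/scene1.png

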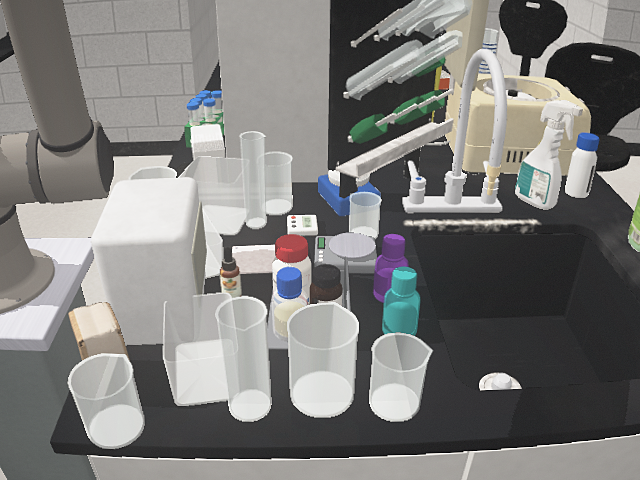

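View pics/top1.png

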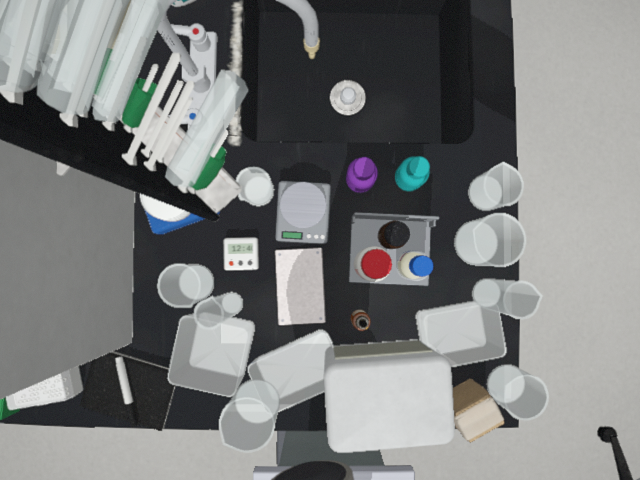

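```bash
cat > caps.py <<'E'
from h import *
from scipy.optimize import least_squares
HSV=dict(wide=((0,120,60),(10,255,255),.0265,.1025,.124),neck=((105,140,60),(118,255,255),.019,.097,.119))
def hullc(c,x,y,r,z0,z1):
    t=np.linspace(0,2*np.pi,40)
    P=[proj(c,(x+r*np.cos(a),y+r*np.sin(a),z))[::-1] for a in t for z in(z0,z1)]
    m=cv2.moments(cv2.convexHull(np.float32(P))); return np.array([m["m10"],m["m01"]])/m["m00"],m["m00"]
def cap(c,k,guess,dz=0,win=40):
    lo,hi,r,z0,z1=HSV[k]; z0+=dz;z1+=dz
    m=cv2.inRange(cv2.cvtColor(c["img"],cv2.COLOR_BGR2HSV),lo,hi)
    g=proj(c,(*guess,z1)); w=np.zeros_like(m); a,b=int(g[0]),int(g[1]); w[max(a-win,0):a+win,max(b-win,0):b+win]=255
    n,l,s,ce=cv2.connectedComponentsWithStats(m&w); i=1+np.argmax(s[1:,4])
    f=lambda p:hullc(c,*p,r,z0,z1)[0]-ce[i]
    p=least_squares(f,guess).x; return p,s[i,4],hullc(c,*p,r,z0,z1)[1]
E
python3 - <<'E'
from caps import *
for n in("scene","top"):
    c=read_camera(n)
    print(n,"wide",cap(c,"wide",(.562,-.068)),"neck",cap(c,"neck",(.56,-.147),win=25))
    if n=="top":
        for nm,pts,z in(("tray front",[(283,349),(286,429)],.005),("tray backtop",[(214,353),(217,438)],.072),("boardcorners",[(251,276),(248,320),(324,280),(321,325)],.006),("box z0",[(342,335),(342,450)],0),("box .2",[(357,335),(353,448),(450,330),(443,455)],.2),("box .25",[(357,335),(353,448),(450,330),(443,455)],.25)):
            print(nm,[np.round(atz(c,p,z)[:2],3).tolist() for p in pts])
        I=cv2.resize(c["img"][190:340,260:460],None,fx=4,fy=4,interpolation=cv2.INTER_CUBIC);cv2.imwrite("pics/crop.png",I)
    else:
        print("box top corners scene", [np.round(atz(c,p,z)[:2],3).tolist() for z in(.2,.25,.3) for p in[(182,118),(179,199)]])
E
```

```text
scene wide (array([ 0.56412978, -0.09058874]), np.int32(79), 879.5857801823877) neck (array([ 0.55245201, -0.14127423]), np.int32(326), 596.4597348095849)
box top corners scene [[0.273, 0.003], [0.408, 0.009], [0.31, -0.101], [0.429, -0.096], [0.346, -0.204], [0.449, -0.2]]
top wide (array([ 0.58754787, -0.10326758]), np.int32(3), 790.7050479473546) neck (array([ 0.55570457, -0.14853692]), np.int32(387), 426.1766130165197)
tray front [[0.52, -0.029], [0.515, -0.186]]
tray backtop [[0.649, -0.032], [0.644, -0.188]]
boardcorners [[0.582, 0.113], [0.588, 0.028], [0.441, 0.104], [0.447, 0.017]]
box z0 [[0.405, -0.003], [0.404, -0.23]]
box .2 [[0.415, 0.004], [0.421, -0.171], [0.271, 0.011], [0.28, -0.184]]
box .25 [[0.425, 0.006], [0.43, -0.158], [0.291, 0.012], [0.299, -0.169]]
```

View pics/crop.png

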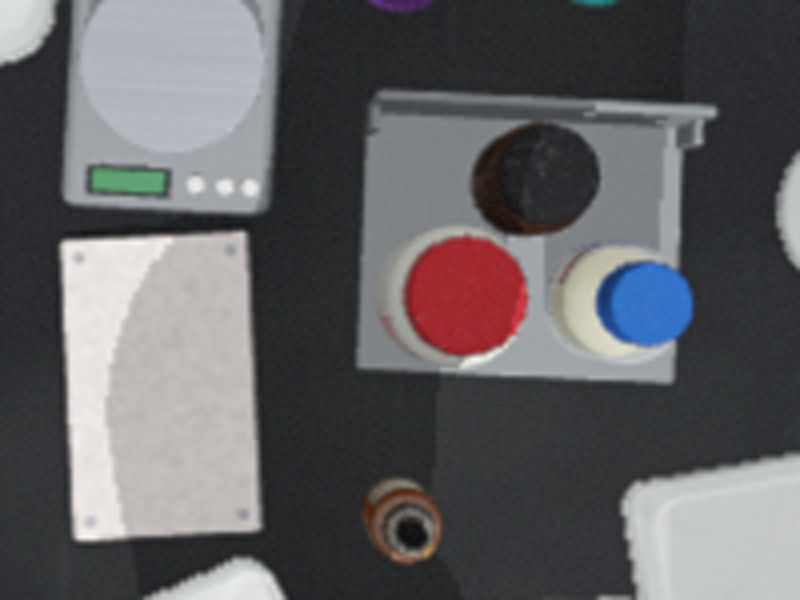

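```bash
sed -i 's/(0,120,60),(10,255,255),.0265/(168,120,60),(180,255,255),.0265/' caps.py
cat > go.py <<'E'
from h import *
import sys
x,y,z,yaw=map(float,sys.argv[1:5]); o=observe(); p=o["tool_pos"]; ya=o["tool_rot"][2]
d=np.array([x,y,z])-p; w=(yaw-ya+np.pi)%(2*np.pi)-np.pi
def T(a): return np.round([1e3*(np.cos(a)*d[0]+np.sin(a)*d[1]),1e3*(np.sin(a)*d[0]-np.cos(a)*d[1]),-1e3*d[2]],1)
print("t",o["time"],"pos",np.round(p,4),"rpy",np.round(o["tool_rot"],3),"open",round(o["opening"],4),"q",np.round(o["qpos"],2),"F",np.round(o["contact_force"],1))
print("turn(roll row = ?)",round(w,3)," shift now-yaw",T(ya)," after-turn",T(yaw))
E
python3 - <<'E'
from caps import *
for n in("scene","top"):
    c=read_camera(n)
    print(n,"wide",cap(c,"wide",(.562,-.068)),"neck",cap(c,"neck",(.56,-.147),win=25))
    if n=="top": print([np.round(atz(c,p,z)[:2],4) for p,z in(((263.75,376.5),.124),((265.75,421.5),.119),((234.5,397),.094),((205,302.75),.036))])
E
python3 -m inch '[[[0,0,-40,0],[0,0,-40,-0.18],[0,0,0,-0.18],[0,0,0,0]]]' -1; python3 go.py .558 -.072 .26 -.905
```

```text
scene wide (array([ 0.55944111, -0.06758959]), np.int32(518), 836.4318774519488) neck (array([ 0.5535182 , -0.14363182]), np.int32(344), 599.4958961955272)
top wide (array([ 0.5587304 , -0.06873404]), np.int32(681), 782.0410179144237) neck (array([ 0.55574725, -0.14851777]), np.int32(388), 426.16950639360584)
[array([ 0.5585, -0.0685]), array([ 0.5554, -0.147 ]), array([ 0.6104, -0.1086]), array([0.6685, 0.0608])]
time: 1.7
tool_pos: [0.173, -0.4957, 0.3069]
tool_rot: [3.141, 0.0, 0.694]
contact_force: [-0.3, 0.5, -0.4]
opening: 0.0921
t 1.7 pos [ 0.173  -0.4957  0.3069] rpy [3.141 0.    0.694] open 0.0921 q [-1.38  0.29  1.37  0.    1.47 -0.5 ] F [-0.3  0.5 -0.4]
turn(roll row = ?) -1.599  shift now-yaw [566.9 -79.3  46.9]  after-turn [ -95.4 -564.4   46.9]
```

```bash
python3 - <<'E'
import cv2
I=cv2.imread("pics/scene1.png")[225:355,215:375];cv2.imwrite("pics/crop2.png",cv2.resize(I,None,fx=4.5,fy=4.5,interpolation=cv2.INTER_CUBIC))
E
python3 go.py .555 -.145 .3 .841
python3 -m inch '[[[0,0,0,-0.147],[0,0,0,0]]]'; python3 go.py .555 -.145 .3 .841
```

```text
t 1.7 pos [ 0.173  -0.4957  0.3069] rpy [3.141 0.    0.694] open 0.0921 q [-1.38  0.29  1.37  0.    1.47 -0.5 ] F [-0.3  0.5 -0.4]
turn(roll row = ?) 0.147  shift now-yaw [517.9 -25.1   6.9]  after-turn [516.   50.9   6.9]
time: 1.95
tool_pos: [0.173, -0.4954, 0.3061]
tool_rot: [-3.141, -0.001, 0.838]
contact_force: [-0.0, 0.5, 0.1]
opening: 0.092
t 1.95 pos [ 0.173  -0.4954  0.3061] rpy [-3.141e+00 -1.000e-03  8.380e-01] open 0.092 q [-1.38  0.29  1.38 -0.    1.47 -0.65] F [-0.   0.5  0.1]
turn(roll row = ?) 0.003  shift now-yaw [516.   49.8   6.1]  after-turn [515.9  51.1   6.1]
```

View pics/crop2.png

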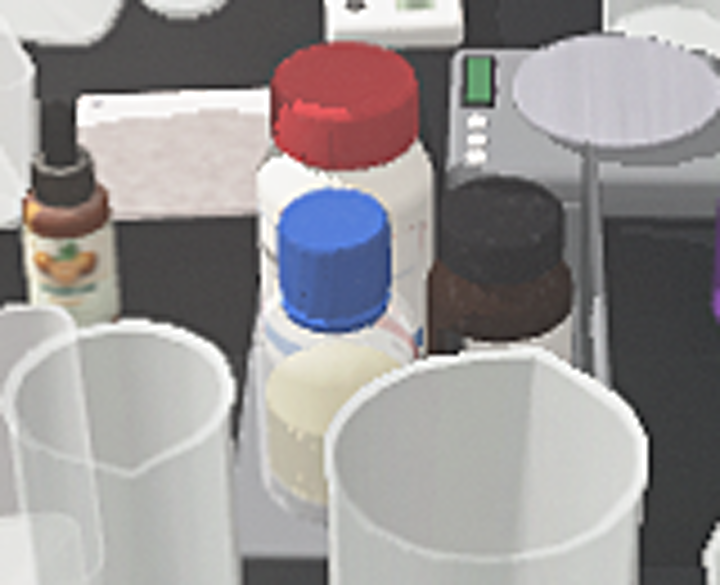

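```bash
python3 -m inch '[[[55,5,0,0],[55,5,0,0],[55,5,0,0],[55,5,0,0],[55,5,0,0],[55,5,0,0],[55,5,0,0],[55,5,0,0],[50,5,0,0],[26,5,0,0]]]'; python3 -m inch '[[[0,0,0,0]]]'; python3 go.py .555 -.145 .16 .841
python3 - <<'E'
from caps import *
c=read_camera("scene");cv2.imwrite("pics/s2.png",c["img"]);print(cap(c,"neck",(.555,-.145),win=25))
E
```

```text
time: 3.2
tool_pos: [0.555, -0.1415, 0.306]
tool_rot: [-3.141, 0.0, 0.839]
contact_force: [-0.1, -0.3, 0.9]
opening: 0.0922
time: 3.32
tool_pos: [0.5545, -0.1424, 0.3057]
tool_rot: [-3.14, 0.0, 0.841]
contact_force: [-0.2, -0.4, -0.1]
opening: 0.0916
t 3.325 pos [ 0.5545 -0.1424  0.3057] rpy [-3.14   0.     0.841] open 0.0916 q [-0.39  0.39  1.24  0.    1.52  0.34] F [-0.2 -0.4 -0.1]
turn(roll row = ?) 0.0  shift now-yaw [ -1.6   2.1 145.7]  after-turn [ -1.6   2.1 145.7]
(array([ 0.5532708 , -0.13778674]), np.int32(286), 591.948583622463)
```

View pics/s2.png

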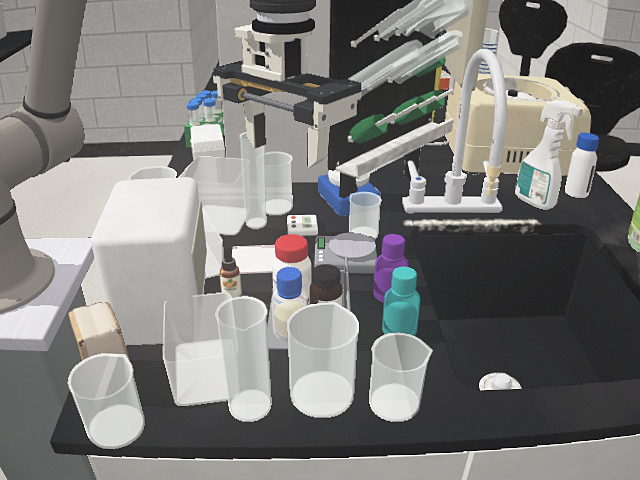

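```bash
python3 -m inch '[[[-1,2,40,0],[0,0,40,0],[0,0,40,0],[0,0,30,0],[0,0,20,0],[0,0,20,0],[0,0,12,0],[0,0,7,0],[0,0,0,0]]]' -1 25; python3 -m inch '[[[0,0,0,0],[0,0,0,0],[0,0,0,0],[0,0,0,0],[0,0,0,0],[0,0,0,0],[0,0,0,0]]]' 1 25;python3 go.py .555 -.145 .097 .841
python3 - <<'E'
from h import *
c=read_camera("scene");cv2.imwrite("pics/s3.png",cv2.resize(c["img"][180:380,180:440],None,fx=3,fy=3))
E
```

```text
time: 4.5
tool_pos: [0.5543, -0.1461, 0.0977]
tool_rot: [-3.141, 0.0, 0.842]
contact_force: [0.3, -0.4, -0.8]
opening: 0.0917
time: 5.38
tool_pos: [0.5545, -0.1459, 0.0977]
tool_rot: [3.141, 0.0, 0.843]
contact_force: [0.4, -0.3, -0.4]
opening: 0.0373
t 5.375 pos [ 0.5545 -0.1459  0.0977] rpy [3.141 0.    0.843] open 0.0373 q [-0.39  0.56  1.56 -0.    1.03  0.34] F [ 0.4 -0.3 -0.4]
turn(roll row = ?) -0.002  shift now-yaw [ 1.  -0.3  0.7]  after-turn [ 1.  -0.3  0.7]
```

View pics/s3.png

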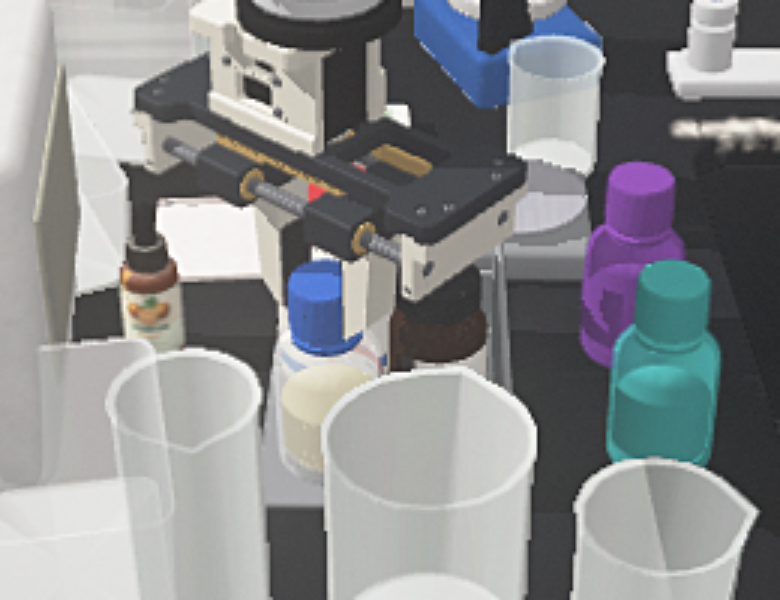

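```bash
python3 -m inch '[[[0,0,-10,0],[0,0,-20,0],[0,0,-30,0],[0,0,-35,0],[0,0,-35,0],[0,0,-30,0],[0,0,-10,0],[0,0,0,0]]]' ; python3 -m inch '[[[0,0,0,0.14],[0,0,0,0.16],[0,0,0,0.16],[0,0,0,0.16],[0,0,0,0.14],[0,0,0,0.018],[0,0,0,0]]]';python3 go.py .479 .063 .27 .065
```

```text
time: 6.42
tool_pos: [0.5544, -0.1458, 0.2676]
tool_rot: [3.141, 0.0, 0.843]
contact_force: [0.3, -0.5, -2.6]
opening: 0.0373
time: 7.3
tool_pos: [0.5542, -0.1457, 0.2667]
tool_rot: [-3.141, 0.002, 0.067]
contact_force: [0.2, 0.0, -2.2]
opening: 0.0374
t 7.3 pos [ 0.5542 -0.1457  0.2667] rpy [-3.141e+00  2.000e-03  6.700e-02] open 0.0374 q [-0.39  0.41  1.32 -0.    1.42  1.11] F [ 0.2  0.  -2.2]
turn(roll row = ?) -0.002  shift now-yaw [ -61.  -213.3   -3.3]  after-turn [ -61.5 -213.2   -3.3]
```

```bash
python3 -m inch '[[[-5,-20,0,0],[-9,-35,0,0],[-11,-36,0,0],[-11,-36,0,0],[-11,-36,0,0],[-9,-30,0,0],[-5,-20,0,0],[0,0,0,0],[0,0,0,0]]]'; python3 -m inch '[[[0,0,30,0],[0,0,40,0],[0,0,40,0],[0,0,25,0],[0,0,15,0],[0,0,0,0],[0,0,0,0]]]';python3 go.py .479 .063 .0987 .065
python3 - <<'E'
from h import *
a=read_camera("scene")["img"][200:350,160:400];b=read_camera("top")["img"][200:350,200:440]
cv2.imwrite("pics/s4.png",cv2.resize(np.hstack([a,b]),None,fx=1.66,fy=1.66))
E
```

```text
time: 8.43
tool_pos: [0.4797, 0.0628, 0.2678]
tool_rot: [3.141, -0.0, 0.066]
contact_force: [0.2, -0.6, -3.3]
opening: 0.0372
time: 9.3
tool_pos: [0.4805, 0.0623, 0.1183]
tool_rot: [3.141, -0.001, 0.064]
contact_force: [0.3, -0.5, -1.8]
opening: 0.0373
t 9.3 pos [0.4805 0.0623 0.1183] rpy [ 3.141e+00 -1.000e-03  6.400e-02] open 0.0373 q [-0.03  0.39  1.79 -0.    0.96  1.48] F [ 0.3 -0.5 -1.8]
turn(roll row = ?) 0.001  shift now-yaw [-1.4 -0.8 19.6]  after-turn [-1.4 -0.8 19.6]
```

View pics/s4.png

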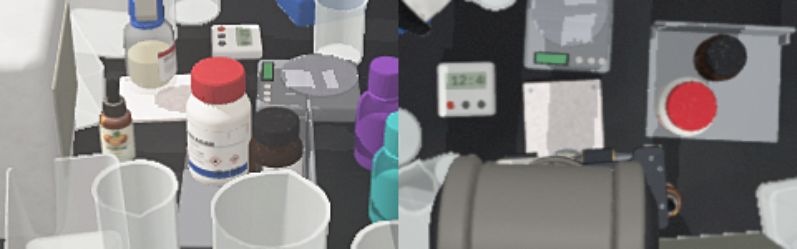

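```bash
python3 -m inch '[[[-1,0,6,0],[0,0,5,0],[0,0,4,0],[0,0,2,0],[0,0,2,0],[0,0,0,0],[0,0,0,0]]]';python3 -m inch '[[[0,0,0.5,0],[0,0,0,0]]]'
```

```text
time: 10.28
tool_pos: [0.4789, 0.0627, 0.0988]
tool_rot: [3.141, -0.0, 0.065]
contact_force: [-0.3, 0.0, -2.4]
opening: 0.0374
time: 10.52
tool_pos: [0.4792, 0.0626, 0.0987]
tool_rot: [3.141, -0.001, 0.065]
contact_force: [-0.3, -1.2, 3.6]
opening: 0.0371
```

```bash
python3 -m inch '[[[0,0,0,0],[0,0,0,0],[0,0,0,0],[0,0,0,0],[0,0,0,0]]]' -1; python3 -m inch '[[[0,0,-20,0],[0,0,-40,0],[0,0,-45,0],[0,0,-45,0],[0,0,-20,0.1],[0,0,0,0.18],[0,0,0,0.18],[0,0,0,0.18],[0,0,0,0.18],[0,0,0,0.15]]]';python3 -m inch '[[[0,0,0,0],[0,0,0,0]]]';python3 go.py .559 -.069 .27 -.905
python3 - <<'E'
from caps import *
for n in("scene",):
    c=read_camera(n); print(cap(c,"wide",(.56,-.068)),cap(c,"neck",(.48,.063),.001))
E
```

```text
time: 11.15
tool_pos: [0.4788, 0.0627, 0.0981]
tool_rot: [3.142, 0.0, 0.065]
contact_force: [-0.6, -0.8, 1.1]
opening: 0.0829
time: 12.4
tool_pos: [0.4788, 0.0627, 0.2681]
tool_rot: [3.141, 0.0, -0.911]
contact_force: [0.6, -0.2, 0.1]
opening: 0.0919
time: 12.65
tool_pos: [0.4788, 0.0627, 0.2682]
tool_rot: [3.141, 0.0, -0.902]
contact_force: [0.3, 0.1, 0.2]
opening: 0.0918
t 12.65 pos [0.4788 0.0627 0.2682] rpy [ 3.141  0.    -0.902] open 0.0918 q [-0.03  0.23  1.56 -0.    1.35  2.44] F [0.3 0.1 0.2]
turn(roll row = ?) -0.003  shift now-yaw [153.1  18.7  -1.8]  after-turn [153.1  18.3  -1.8]
(array([ 0.5574718 , -0.06046881]), np.int32(503), 823.6666919181589) (array([0.47594111, 0.0714377 ]), np.int32(173), 388.88400204107165)
```

```bash
python3 -m inch '[[[10,1,0,0],[25,3,0,0],[38,5,0,0],[38,4,0,0],[27,3,0,0],[15,2,0,0],[0,0,0,0],[0,0,0,0]]]';python3 go.py .558 -.070 .064 -.905
python3 - <<'E'
from h import *
c=read_camera("scene");cv2.imwrite("pics/s5.png",cv2.resize(c["img"][120:350,160:440],None,fx=2.6,fy=2.6))
E
```

```text
time: 13.7
tool_pos: [0.5588, -0.068, 0.2682]
tool_rot: [3.141, 0.001, -0.905]
contact_force: [-0.2, -0.3, -0.3]
opening: 0.0919
t 13.7 pos [ 0.5588 -0.068   0.2682] rpy [ 3.141e+00  1.000e-03 -9.050e-01] open 0.0919 q [-0.26  0.39  1.34  0.    1.41  2.22] F [-0.2 -0.3 -0.3]
turn(roll row = ?) -0.0  shift now-yaw [  1.1   1.8 204.2]  after-turn [  1.1   1.8 204.2]
```

View pics/s5.png

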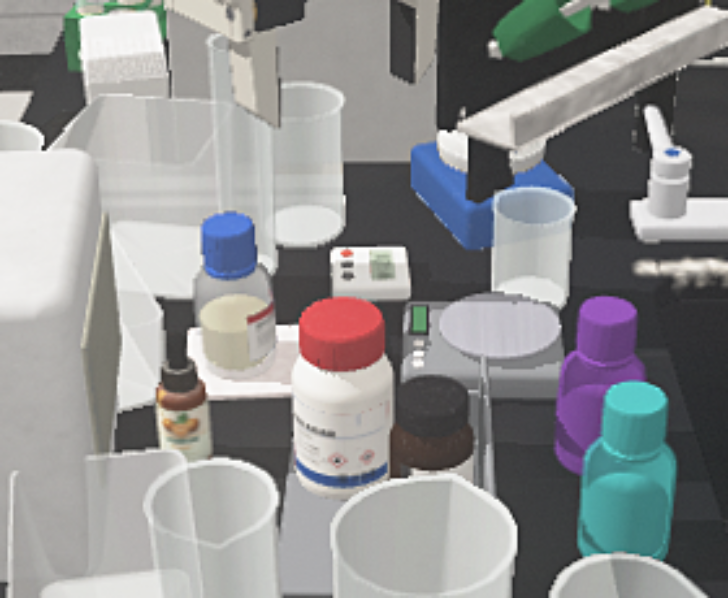

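```bash
python3 -m inch '[[[1,2,40,0],[0,0,50,0],[0,0,40,0],[0,0,30,0],[0,0,20,0],[0,0,12,0],[0,0,8,0],[0,0,4,0],[0,0,0,0],[0,0,0,0]]]' -1 30; python3 -m inch '[[[0,0,0,0],[0,0,0,0],[0,0,0,0],[0,0,0,0],[0,0,0,0],[0,0,0,0]]]' 1 30;python3 go.py .558 -.070 .064 -.905
```

```text
time: 15.0
tool_pos: [0.5586, -0.0709, 0.0648]
tool_rot: [-3.141, -0.001, -0.905]
contact_force: [0.1, -0.6, 0.7]
opening: 0.0914
time: 15.75
tool_pos: [0.5585, -0.0707, 0.0643]
tool_rot: [-3.141, -0.0, -0.905]
contact_force: [1.3, 1.6, 0.0]
opening: 0.0616
t 15.75 pos [ 0.5585 -0.0707  0.0643] rpy [-3.141 -0.    -0.905] open 0.0616 q [-0.26  0.58  1.62  0.    0.94  2.21] F [1.3 1.6 0. ]
turn(roll row = ?) 0.0  shift now-yaw [-0.8 -0.1  0.3]  after-turn [-0.8 -0.1  0.3]
```

```bash
python3 -m inch '[[[0,0,-5,0],[0,0,-15,0],[0,0,-30,0],[0,0,-35,0],[0,0,-35,0],[0,0,-30,0],[0,0,-10,0],[0,0,0,0]]]' ; python3 -m inch '[[[0,0,0,-0.12],[0,0,0,-0.17],[0,0,0,-0.17],[0,0,0,-0.17],[0,0,0,-0.17],[0,0,0,-0.12],[0,0,0,-0.05],[0,0,0,0]]]';python3 go.py .551 .068 .22 .065
```

```text
time: 16.75
tool_pos: [0.5581, -0.0708, 0.2244]
tool_rot: [-3.141, -0.0, -0.905]
contact_force: [0.0, 0.2, -5.3]
opening: 0.0619
time: 17.75
tool_pos: [0.5575, -0.0707, 0.2226]
tool_rot: [-3.141, 0.003, 0.064]
contact_force: [-0.6, 0.0, -3.0]
opening: 0.0618
t 17.75 pos [ 0.5575 -0.0707  0.2226] rpy [-3.141e+00  3.000e-03  6.400e-02] open 0.0618 q [-0.26  0.41  1.42 -0.    1.31  1.24] F [-0.6  0.  -3. ]
turn(roll row = ?) 0.001  shift now-yaw [   2.4 -138.8    2.6]  after-turn [   2.5 -138.8    2.6]
```

```bash
python3 -m inch '[[[0,-10,0,0],[0,-25,0,0],[1,-34,0,0],[1,-34,0,0],[0,-24,0,0],[0,-12,0,0],[0,0,0,0],[0,0,0,0]]]'; python3 -m inch '[[[0,0,25,0],[0,0,40,0],[0,0,40,0],[0,0,20,0],[0,0,11,0],[0,0,0,0],[0,0,0,0]]]';python3 go.py .551 .068 .0653 .065
python3 - <<'E'
from h import *
c=read_camera("scene");cv2.imwrite("pics/s6.png",cv2.resize(c["img"][180:320,160:400],None,fx=2.6,fy=2.6))
E
```

```text
time: 18.75
tool_pos: [0.5513, 0.0673, 0.2241]
tool_rot: [3.141, 0.0, 0.064]
contact_force: [0.1, 0.5, -3.0]
opening: 0.0619
time: 19.62
tool_pos: [0.552, 0.0678, 0.0893]
tool_rot: [3.141, -0.002, 0.064]
contact_force: [-0.2, -1.2, -4.1]
opening: 0.0618
t 19.625 pos [0.552  0.0678 0.0893] rpy [ 3.141e+00 -2.000e-03  6.400e-02] open 0.0618 q [-0.02  0.54  1.62 -0.    0.98  1.49] F [-0.2 -1.2 -4.1]
turn(roll row = ?) 0.001  shift now-yaw [-1.  -0.3 24. ]  after-turn [-1.  -0.3 24. ]
```

View pics/s6.png

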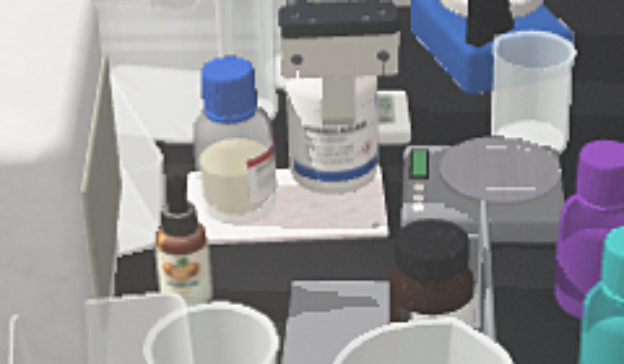

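```bash
python3 -m inch '[[[0,0,8,0],[0,0,7,0],[0,0,4,0],[0,0,2,0],[0,0,1,0],[0,0,0,0],[0,0,0,0]]]';python3 -m inch '[[[0,0,1,0],[0,0,0,0]]]'
```

```text
time: 20.55
tool_pos: [0.5514, 0.068, 0.0664]
tool_rot: [3.141, -0.0, 0.065]
contact_force: [-0.9, -0.8, -3.3]
opening: 0.0615
time: 20.8
tool_pos: [0.5514, 0.068, 0.0654]
tool_rot: [3.141, -0.001, 0.065]
contact_force: [0.3, 0.5, -2.5]
opening: 0.0617
```

```bash
python3 -m inch '[[[0,0,0.7,0],[0,0,0.3,0],[0,0,0,0]]]'; python3 go.py .551 .068 .0653 .065;python3 -m inch '[[[0,0,0,0],[0,0,0,0],[0,0,0,0],[0,0,0,0],[0,0,0,0]]]' -1;  python3 -m inch '[[[0,0,-15,0],[0,0,-40,0],[0,0,-45,0],[0,0,-30,0.05],[0,0,0,0.05],[0,0,0,0],[0,0,0,0]]]'; python3 go.py .610 -.1095 .2 -.032
python3 - <<'E'
from h import *
for n in("scene","top"):
    c=read_camera(n);cv2.imwrite(f"pics/{n}7.png",cv2.resize(c["img"][150:350,200:440],None,fx=3,fy=3))
E
```

```text
time: 21.18
tool_pos: [0.5516, 0.0681, 0.0653]
tool_rot: [3.141, -0.001, 0.065]
contact_force: [-2.4, 1.5, 5.8]
opening: 0.0618
t 21.175 pos [0.5516 0.0681 0.0653] rpy [ 3.141e+00 -1.000e-03  6.500e-02] open 0.0618 q [-0.02  0.57  1.64 -0.    0.93  1.49] F [-2.4  1.5  5.8]
turn(roll row = ?) 0.0  shift now-yaw [-0.6  0.1 -0. ]  after-turn [-0.6  0.1 -0. ]
time: 21.8
tool_pos: [0.5512, 0.068, 0.0641]
tool_rot: [3.141, 0.0, 0.065]
contact_force: [0.4, 0.1, -0.2]
opening: 0.0916
time: 22.68
tool_pos: [0.551, 0.0681, 0.1943]
tool_rot: [3.141, 0.0, -0.034]
contact_force: [-0.9, 0.5, -0.0]
opening: 0.0914
t 22.675 pos [0.551  0.0681 0.1943] rpy [ 3.141  0.    -0.034] open 0.0914 q [-0.02  0.42  1.49 -0.    1.23  1.59] F [-0.9  0.5 -0. ]
turn(roll row = ?) 0.002  shift now-yaw [ 65.1 175.4  -5.7]  after-turn [ 64.7 175.6  -5.7]
```

View pics/scene7.png

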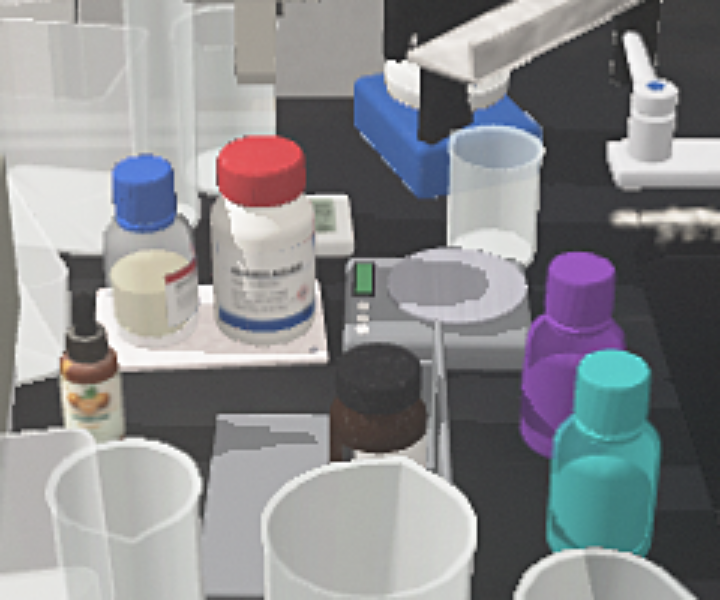

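```bash
python3 -m inch '[[[8,20,0,0],[15,38,0,0],[16,45,0,0],[14,40,0,0],[8,22,0,0],[4,10,0,0],[0,0,0,0],[0,0,0,0]]]';python3 go.py .610 -.109 .043 -.032
python3 - <<'E'
from h import *
c=read_camera("top")
for n,k,z in(("scene","amber_jar_mid",.0495),("scene","pan",.036),("top","pan",.036)):
    c=read_camera(n); print(k,[(round(d["conf"],2),np.round(atz(c,d["at"],z)[:2],4).tolist()) for d in place_of(n,k)[:2]])
E
```

```text
time: 23.78
tool_pos: [0.6098, -0.1078, 0.1943]
tool_rot: [-3.141, 0.0, -0.034]
contact_force: [0.3, -0.3, -0.3]
opening: 0.0919
t 23.775 pos [ 0.6098 -0.1078  0.1943] rpy [-3.141  0.    -0.034] open 0.0919 q [-0.3   0.54  1.3   0.    1.31  1.31] F [ 0.3 -0.3 -0.3]
turn(roll row = ?) 0.002  shift now-yaw [  0.2   1.2 151.3]  after-turn [  0.2   1.2 151.3]
amber_jar_mid [(0.73, [0.6145, -0.1096]), (0.16, [0.5195, -0.0014])]
pan [(0.93, [0.6704, 0.0539])]
pan [(0.79, [0.6659, 0.0618])]
```

```bash
python3 -m inch '[[[1,1,30,0],[0,0,40,0],[0,0,35,0],[0,0,22,0],[0,0,13,0],[0,0,7,0],[0,0,4,0],[0,0,0,0],[0,0,0,0]]]' -1 25; python3 -m inch '[[[0,0,0,0],[0,0,0,0],[0,0,0,0],[0,0,0,0],[0,0,0,0],[0,0,0,0],[0,0,0,0]]]' 1 25;python3 go.py .611 -.109 .043 -.032;python3 -m inch '[[[0,0,-5,0],[0,0,-15,0],[0,0,-30,0],[0,0,-35,0],[0,0,-35,0],[0,0,-20,0],[0,0,-10,0],[0,0,0,0],[0,0,0,0]]]'; python3 go.py .668 .059 .2 -.032
python3 - <<'E'
from h import *
c=read_camera("scene");cv2.imwrite("pics/s8.png",cv2.resize(c["img"][100:340,200:440],None,fx=2.4,fy=2.4))
E
```

```text
time: 25.25
tool_pos: [0.6114, -0.1103, 0.0439]
tool_rot: [3.141, -0.001, -0.035]
contact_force: [0.1, -0.4, 0.1]
opening: 0.0918
time: 26.12
tool_pos: [0.611, -0.11, 0.0433]
tool_rot: [-3.141, -0.0, -0.035]
contact_force: [0.8, 2.2, 0.2]
opening: 0.0506
t 26.125 pos [ 0.611  -0.11    0.0433] rpy [-3.141 -0.    -0.035] open 0.0506 q [-0.3   0.7   1.46  0.    0.98  1.3 ] F [0.8 2.2 0.2]
turn(roll row = ?) 0.003  shift now-yaw [-0.1 -1.   0.3]  after-turn [-0.1 -1.   0.3]
time: 27.25
tool_pos: [0.6104, -0.11, 0.1922]
tool_rot: [-3.141, 0.002, -0.035]
contact_force: [-0.1, 1.0, -1.3]
opening: 0.0505
t 27.25 pos [ 0.6104 -0.11    0.1922] rpy [-3.141e+00  2.000e-03 -3.500e-02] open 0.0505 q [-0.3   0.55  1.29 -0.    1.3   1.3 ] F [-0.1  1.  -1.3]
turn(roll row = ?) 0.003  shift now-yaw [  51.6 -171.    -7.8]  after-turn [  52.1 -170.8   -7.8]
```

View pics/s8.png

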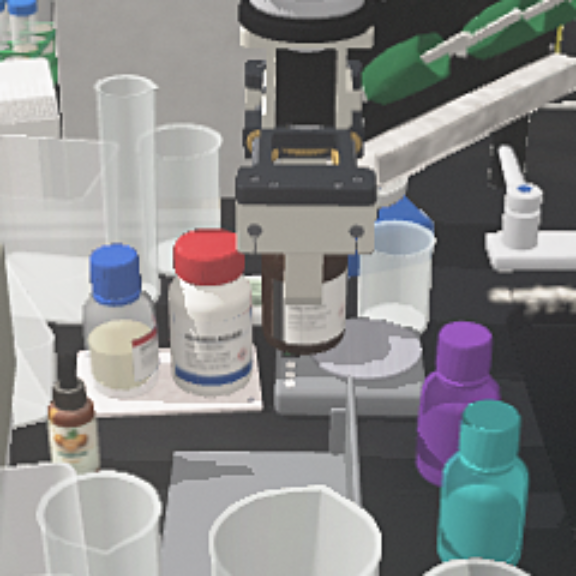

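Run:
```python
from h import *
s=read_camera("scene");t=read_camera("top")
def tri(a,b):
    (e1,d1),(e2,d2)=ray(s,a),ray(t,b); k=np.linalg.lstsq(np.c_[d1,-d2],e2-e1,rcond=None)[0]
    p,q=e1+k[0]*d1,e2+k[1]*d2; return np.round((p+q)/2,3),round(np.linalg.norm(p-q),3)
print("rail",tri((178,345),(195,229)),"green",tri((137,352),(186,204)),"beaker",np.round(atz(s,(232,364),0),3), tri((197,365),(187,255)))
for z in(.2,.3,.4): print(z,[np.round(atz(t,p,z)[:2],3).tolist() for p in((195,235),(215,215),(75,245))])
```

```text
rail (array([0.67 , 0.186, 0.115]), np.float64(0.012)) green (array([0.678, 0.211, 0.191]), np.float64(0.002)) beaker [0.705 0.167 0.   ] (array([0.697, 0.144, 0.093]), np.float64(0.007))
0.2 [[0.664, 0.16], [0.633, 0.191], [0.856, 0.149]]
0.3 [[0.65, 0.143], [0.623, 0.169], [0.816, 0.133]]
0.4 [[0.636, 0.125], [0.613, 0.147], [0.776, 0.117]]
```

View pics/top7.png

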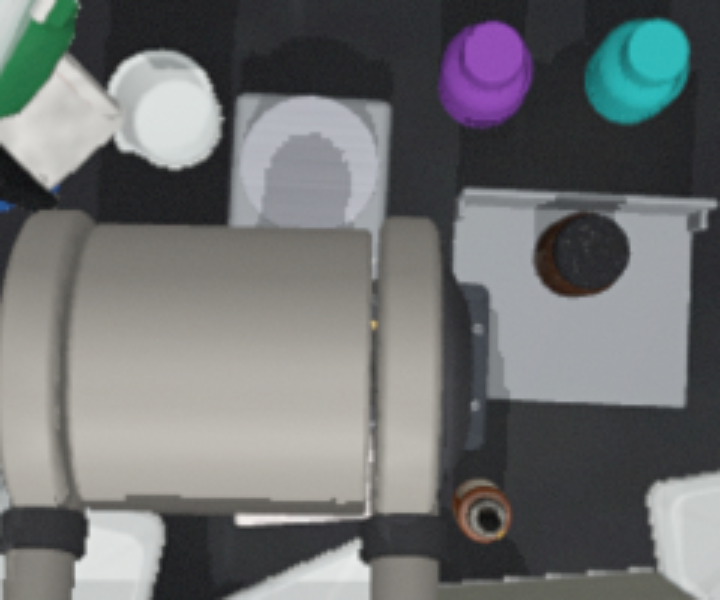

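```bash
python3 -m inch '[[[6,-10,5,0],[9,-25,20,0],[10,-30,25,0],[10,-30,15,0],[10,-20,5,0],[8,-10,0,0],[4,-5,0,0],[0,0,0,0],[0,0,0,0]]]'; python3 go.py .668 .054 .12 -.032
python3 - <<'E'
from h import *
c=read_camera("scene");a=c["img"][60:300,240:480];b=read_camera("top")["img"][60:300,160:400];cv2.imwrite("pics/s9.png",cv2.resize(np.hstack([a,b]),None,fx=1.66,fy=1.66))
E
```

```text
time: 28.52
tool_pos: [0.6725, 0.0169, 0.1236]
tool_rot: [3.141, -0.0, -0.036]
contact_force: [-0.1, -1.1, -1.8]
opening: 0.0505
t 28.525 pos [0.6725 0.0169 0.1236] rpy [ 3.141 -0.    -0.036] open 0.0505 q [-0.09  0.7   1.21 -0.    1.23  1.52] F [-0.1 -1.1 -1.8]
turn(roll row = ?) 0.004  shift now-yaw [ -5.8 -36.9   3.6]  after-turn [ -5.6 -37.    3.6]
```

View pics/s9.png

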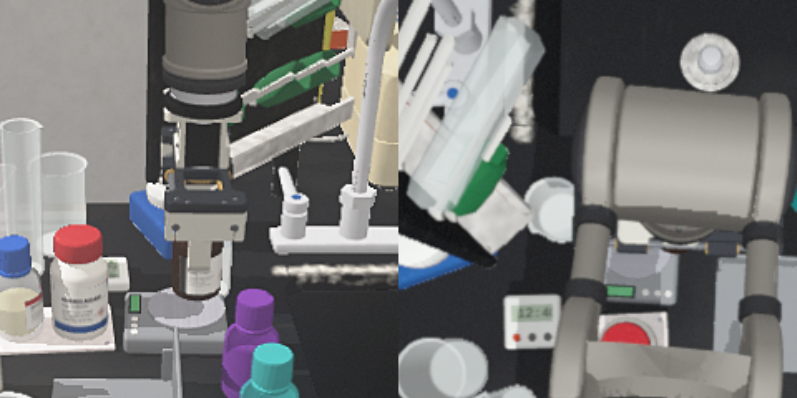

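Run:
```python
from h import *
s=read_camera("scene");t=read_camera("top")
def tri(a,b):
    (e1,d1),(e2,d2)=ray(s,a),ray(t,b); k=np.linalg.lstsq(np.c_[d1,-d2],e2-e1,rcond=None)[0]
    p,q=e1+k[0]*d1,e2+k[1]*d2; return np.round((p+q)/2,3),round(np.linalg.norm(p-q),3)
for a in((3,465),(45,455),(100,450),(128,450)): print(a,tri(a,(78,240)),tri(a,(130,225)))
for a in((43,353),(90,345)): print(a,tri(a,(185,165)),tri(a,(185,185)))
```

```text
(3, 465) (array([0.799, 0.105, 0.456]), np.float64(0.093)) (array([0.771, 0.113, 0.455]), np.float64(0.15))
(45, 455) (array([0.809, 0.121, 0.387]), np.float64(0.061)) (array([0.779, 0.131, 0.383]), np.float64(0.125))
(100, 450) (array([0.832, 0.14 , 0.287]), np.float64(0.029)) (array([0.798, 0.155, 0.278]), np.float64(0.104))
(128, 450) (array([0.847, 0.151, 0.231]), np.float64(0.016)) (array([0.81 , 0.168, 0.219]), np.float64(0.097))
(43, 353) (array([0.663, 0.214, 0.374]), np.float64(0.022)) (array([0.661, 0.188, 0.38 ]), np.float64(0.02))
(90, 345) (array([0.665, 0.246, 0.276]), np.float64(0.003)) (array([0.663, 0.215, 0.286]), np.float64(0.004))
```

```bash
python3 -m inch '[[[-2,-8,0,0],[-2,-12,0,0],[-2,-10,0,0],[0,-7,0,0],[0,0,0,0],[0,0,15,0],[0,0,15,0],[0,0,10,0],[0,0,0,0],[0,0,0,0]]]'; python3 go.py .668 .054 .075 -.032
python3 - <<'E'
from h import *
c=read_camera("scene");cv2.imwrite("pics/s10.png",cv2.resize(c["img"][160:300,270:450],None,fx=3,fy=3))
p=observe()["tool_pos"]
E
```

```text
time: 29.98
tool_pos: [0.6681, 0.0548, 0.0835]
tool_rot: [3.142, -0.001, -0.035]
contact_force: [-0.7, -0.1, -1.9]
opening: 0.0503
t 29.975 pos [0.6681 0.0548 0.0835] rpy [ 3.142e+00 -1.000e-03 -3.500e-02] open 0.0503 q [-0.03  0.73  1.26 -0.    1.15  1.57] F [-0.7 -0.1 -1.9]
turn(roll row = ?) 0.003  shift now-yaw [-0.1  0.8  8.5]  after-turn [-0.1  0.8  8.5]
```

View pics/s10.png

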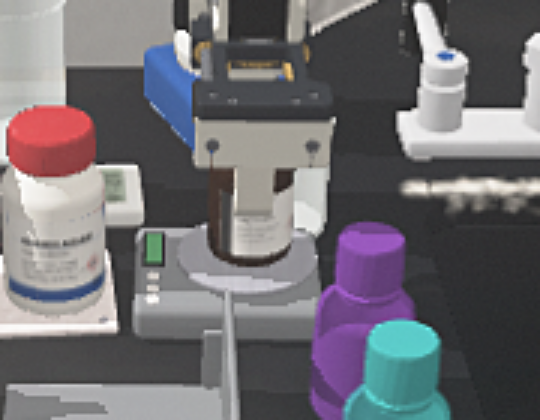

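```bash
python3 -m inch '[[[0,-2,4,0],[0,0,3,0],[0,0,1.5,0],[0,0,0.5,0],[0,0,0,0],[0,0,0,0]]]'; python3 -m inch '[[[0,0,0.5,0],[0,0,0.5,0],[0,0,0,0]]]'
```

```text
time: 30.78
tool_pos: [0.6679, 0.057, 0.0743]
tool_rot: [-3.142, -0.0, -0.035]
contact_force: [0.3, 0.4, -0.8]
opening: 0.0505
time: 31.15
tool_pos: [0.6682, 0.057, 0.0742]
tool_rot: [3.142, -0.001, -0.035]
contact_force: [-1.1, 0.9, 5.6]
opening: 0.0507
```

```bash
python3 -m inch '[[[0,0,0,0],[0,0,0,0],[0,0,0,0],[0,0,0,0]]]' -0.6; python3 -m inch '[[[0,0,-15,0],[0,0,-35,0],[0,0,-35,0],[0,0,-20,0],[0,15,0,0],[0,30,0,0],[0,40,0,0],[0,40,0,0],[0,20,0,0],[0,0,0,0]]]'
python3 go.py .5514 .068 .2 .065
python3 - <<'E'
from h import *
c=read_camera("scene");a=c["img"][180:330,200:420];b=read_camera("top")["img"][150:300,200:420];cv2.imwrite("pics/s11.png",cv2.resize(np.hstack([a,b]),None,fx=1.8,fy=1.8))
E
```

```text
time: 31.65
tool_pos: [0.6679, 0.0569, 0.073]
tool_rot: [3.141, 0.0, -0.035]
contact_force: [1.3, -0.3, -0.2]
opening: 0.0735
time: 32.9
tool_pos: [0.6624, -0.0894, 0.1775]
tool_rot: [-3.141, 0.001, -0.038]
contact_force: [1.1, 0.1, -1.0]
opening: 0.0734
t 32.9 pos [ 0.6624 -0.0894  0.1775] rpy [-3.141e+00  1.000e-03 -3.800e-02] open 0.0734 q [-0.25  0.65  1.15  0.    1.34  1.36] F [ 1.1  0.1 -1. ]
turn(roll row = ?) 0.103  shift now-yaw [-116.8 -153.1  -22.5]  after-turn [-100.5 -164.3  -22.5]
```

View pics/s11.png

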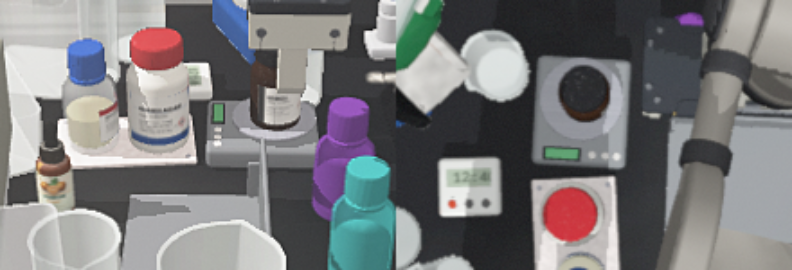

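```bash
python3 -m inch '[[[-10,-15,-5,-0.1],[-18,-26,-8,0],[-22,-32,-9,0],[-22,-32,0,0],[-18,-28,0,0],[-8,-18,0,0],[-3,-12,0,0],[0,0,0,0],[0,0,0,0]]]' -1; python3 go.py .5515 .0681 .0645 .065
```

```text
time: 34.12
tool_pos: [0.5535, 0.0686, 0.2]
tool_rot: [3.141, -0.0, 0.064]
contact_force: [0.1, -0.4, 0.4]
opening: 0.0917
t 34.125 pos [0.5535 0.0686 0.2   ] rpy [ 3.141 -0.     0.064] open 0.0917 q [-0.01  0.42  1.48 -0.    1.24  1.49] F [ 0.1 -0.4  0.4]
turn(roll row = ?) 0.001  shift now-yaw [ -2.    0.4 135.5]  after-turn [ -2.    0.4 135.5]
```

```bash
python3 -m inch '[[[-2,0.4,30,0],[0,0,35,0],[0,0,30,0],[0,0,18,0],[0,0,12,0],[0,0,6,0],[0,0,3.5,0],[0,0,0,0],[0,0,0,0]]]' -1 30; python3 -m inch '[[[0,0,0,0],[0,0,0,0],[0,0,0,0],[0,0,0,0],[0,0,0,0],[0,0,0,0]]]' 1 30;python3 go.py .5515 .0681 .0645 .065; python3 -m inch '[[[0,0,-5,0],[0,0,-15,0],[0,0,-30,0],[0,0,-35,0],[0,0,-30,0],[0,0,-15,0],[0,0,0,0]]]'
```

```text
time: 35.25
tool_pos: [0.5513, 0.0686, 0.0663]
tool_rot: [3.141, -0.001, 0.065]
contact_force: [-0.4, 0.1, -0.3]
opening: 0.092
time: 36.0
tool_pos: [0.551, 0.0687, 0.0657]
tool_rot: [-3.142, -0.0, 0.065]
contact_force: [-0.5, -0.5, 0.7]
opening: 0.0617
t 36.0 pos [0.551  0.0687 0.0657] rpy [-3.142 -0.     0.065] open 0.0617 q [-0.01  0.57  1.64  0.    0.93  1.49] F [-0.5 -0.5  0.7]
turn(roll row = ?) 0.0  shift now-yaw [0.5 0.7 1.2]  after-turn [0.5 0.7 1.2]
time: 36.88
tool_pos: [0.5513, 0.0686, 0.1966]
tool_rot: [3.141, -0.002, 0.065]
contact_force: [0.4, 0.2, -2.9]
opening: 0.0622
```

```bash
python3 go.py .5585 -.0707 .195 -.905; python3 -m inch '[[[0,10,0,0],[1,25,0,0],[1,34,0,0],[1,34,0,0],[1,24,0,0],[0,12,0,0],[0,0,0,0],[0,0,0,0]]]'; python3 -m inch '[[[0,0,0,0.12],[0,0,0,0.17],[0,0,0,0.17],[0,0,0,0.17],[0,0,0,0.17],[0,0,0,0.12],[0,0,0,0.05],[0,0,0,0],[0,0,0,0]]]';python3 go.py .5585 -.0707 .0643 -.905
```

```text
t 36.875 pos [0.5513 0.0686 0.1966] rpy [ 3.141e+00 -2.000e-03  6.500e-02] open 0.0622 q [-0.01  0.42  1.49 -0.    1.23  1.49] F [ 0.4  0.2 -2.9]
turn(roll row = ?) -0.97  shift now-yaw [ -1.8 139.5   1.6]  after-turn [114.   80.4   1.6]
time: 37.88
tool_pos: [0.5637, -0.069, 0.1953]
tool_rot: [-3.141, 0.001, 0.065]
contact_force: [0.1, -0.7, -3.9]
opening: 0.0615
time: 39.0
tool_pos: [0.5639, -0.0692, 0.1957]
tool_rot: [3.142, 0.0, -0.903]
contact_force: [-0.4, -0.2, -3.7]
opening: 0.062
t 39.0 pos [ 0.5639 -0.0692  0.1957] rpy [ 3.142  0.    -0.903] open 0.062 q [-0.26  0.45  1.45  0.    1.24  2.22] F [-0.4 -0.2 -3.7]
turn(roll row = ?) -0.002  shift now-yaw [ -2.2   5.2 131.4]  after-turn [ -2.2   5.2 131.4]
```

```bash
python3 -m inch '[[[-2,5,20,0],[0,0,35,0],[0,0,30,0],[0,0,20,0],[0,0,10,0],[0,0,6,0],[0,0,4,0],[0,0,3,0],[0,0,0,0],[0,0,0,0]]]'; python3 go.py .5585 -.0707 .0647 -.905; python3 -m inch '[[[0,0,1.5,0],[0,0,1,0],[0,0,0,0],[0,0,0,0]]]'
```

```text
time: 40.25
tool_pos: [0.559, -0.0714, 0.068]
tool_rot: [-3.141, -0.001, -0.905]
contact_force: [0.6, 0.3, -4.5]
opening: 0.0619
t 40.25 pos [ 0.559  -0.0714  0.068 ] rpy [-3.141e+00 -1.000e-03 -9.050e-01] open 0.0619 q [-0.26  0.58  1.62 -0.    0.94  2.21] F [ 0.6  0.3 -4.5]
turn(roll row = ?) 0.0  shift now-yaw [-0.8 -0.1  3.3]  after-turn [-0.8 -0.1  3.3]
time: 40.75
tool_pos: [0.5588, -0.0713, 0.0652]
tool_rot: [3.142, -0.0, -0.905]
contact_force: [0.3, -0.4, -3.0]
opening: 0.0617
```

```bash
python3 -m inch '[[[0,0,0.7,0],[0,0,0.3,0],[0,0,0,0],[0,0,0,0]]]'; python3 -m inch '[[[0,0,0,0],[0,0,0,0],[0,0,0,0],[0,0,0,0],[0,0,0,0]]]' -1;python3 -m inch '[[[0,0,-15,0],[0,0,-40,0],[0,0,-50,0],[0,0,-50,0],[0,0,-40,0],[0,0,-10,0],[0,0,0,0]]]'; python3 go.py .4792 .0626 .27 .065
```

```text
time: 41.25
tool_pos: [0.559, -0.0715, 0.0647]
tool_rot: [-3.141, -0.001, -0.905]
contact_force: [-2.2, -0.6, 4.4]
opening: 0.0619
time: 41.88
tool_pos: [0.5588, -0.0713, 0.0642]
tool_rot: [3.142, -0.0, -0.905]
contact_force: [0.2, -0.4, -0.5]
opening: 0.0919
time: 42.75
tool_pos: [0.5587, -0.0713, 0.2695]
tool_rot: [-3.141, -0.001, -0.905]
contact_force: [-0.6, -0.3, -1.1]
opening: 0.0916
t 42.75 pos [ 0.5587 -0.0713  0.2695] rpy [-3.141e+00 -1.000e-03 -9.050e-01] open 0.0916 q [-0.26  0.38  1.34 -0.    1.42  2.21] F [-0.6 -0.3 -1.1]
turn(roll row = ?) 0.97  shift now-yaw [-154.4  -20.2   -0.5]  after-turn [ -70.6 -138.8   -0.5]
```

Now the bottle.

```bash
python3 -m inch '[[[0,0,0,-0.15],[0,0,0,-0.17],[0,0,0,-0.17],[0,0,0,-0.17],[0,0,0,-0.17],[0,0,0,-0.14],[0,0,0,0]]]'; python3 -m inch '[[[-7,-12,0,0],[-12,-23,0,0],[-14,-30,0,0],[-14,-30,0,0],[-12,-22,0,0],[-8,-14,0,0],[-3.6,-7.8,0,0],[0,0,0,0],[0,0,0,0]]]'; python3 go.py .4790 .0626 .0987 .065
```

```text
time: 43.62
tool_pos: [0.5581, -0.0711, 0.2673]
tool_rot: [-3.141, 0.003, 0.064]
contact_force: [0.7, 0.6, 0.5]
opening: 0.092
time: 44.75
tool_pos: [0.4797, 0.0621, 0.2691]
tool_rot: [3.141, -0.0, 0.064]
contact_force: [-0.0, -0.2, 0.1]
opening: 0.0922
t 44.75 pos [0.4797 0.0621 0.2691] rpy [ 3.141 -0.     0.064] open 0.0922 q [-0.03  0.23  1.56 -0.    1.35  1.48] F [-0.  -0.2  0.1]
turn(roll row = ?) 0.001  shift now-yaw [ -0.6  -0.5 170.4]  after-turn [ -0.6  -0.5 170.4]
```

```bash
python3 -m inch '[[[-0.7,-0.5,30,0],[0,0,40,0],[0,0,40,0],[0,0,25,0],[0,0,18,0],[0,0,10,0],[0,0,5,0],[0,0,2.4,0],[0,0,0,0],[0,0,0,0]]]' -1 25; python3 -m inch '[[[0,0,0,0],[0,0,0,0],[0,0,0,0],[0,0,0,0],[0,0,0,0],[0,0,0,0],[0,0,0,0]]]' 1 25;python3 go.py .4790 .0626 .0987 .065; python3 -m inch '[[[0,0,-5,0],[0,0,-15,0],[0,0,-30,0],[0,0,-40,0],[0,0,-40,0],[0,0,-30,0],[0,0,-10,0],[0,0,0,0],[0,0,0,0]]]'; python3 go.py .5545 -.1459 .27 .843
```

```text
time: 46.0
tool_pos: [0.4789, 0.0631, 0.0993]
tool_rot: [3.141, -0.001, 0.065]
contact_force: [0.5, 0.1, 0.5]
opening: 0.0919
time: 46.88
tool_pos: [0.4786, 0.063, 0.0988]
tool_rot: [3.141, 0.0, 0.065]
contact_force: [0.1, -0.4, 0.5]
opening: 0.0374
t 46.875 pos [0.4786 0.063  0.0988] rpy [3.141 0.    0.065] open 0.0374 q [-0.03  0.42  1.81 -0.    0.91  1.48] F [ 0.1 -0.4  0.5]
turn(roll row = ?) 0.0  shift now-yaw [0.4 0.4 0.1]  after-turn [0.4 0.4 0.1]
time: 48.0
tool_pos: [0.4779, 0.0631, 0.2673]
tool_rot: [-3.141, 0.003, 0.065]
contact_force: [0.3, 0.3, -3.2]
opening: 0.037
t 48.0 pos [0.4779 0.0631 0.2673] rpy [-3.141e+00  3.000e-03  6.500e-02] open 0.037 q [-0.03  0.23  1.56 -0.    1.35  1.48] F [ 0.3  0.3 -3.2]
turn(roll row = ?) 0.778  shift now-yaw [ 62.9 213.5  -2.7]  after-turn [-105.1  196.3   -2.7]
```

```bash
python3 -m inch '[[[5,20,0,0],[9,35,0,0],[11,36,0,0],[12,36,0,0],[12,36,0,0],[9,31,0,0],[5,20,0,0],[0,0,0,0]]]'; python3 -m inch '[[[0,0,0,-0.14],[0,0,0,-0.16],[0,0,0,-0.16],[0,0,0,-0.16],[0,0,0,-0.14],[0,0,0,-0.018],[0,0,0,0],[0,0,0,0]]]'; python3 go.py .5545 -.1459 .0978 .843
```

```text
time: 49.0
tool_pos: [0.5552, -0.1472, 0.2675]
tool_rot: [-3.141, 0.002, 0.063]
contact_force: [-0.2, 0.3, -2.6]
opening: 0.0377
time: 50.0
tool_pos: [0.5553, -0.1461, 0.2688]
tool_rot: [-3.141, 0.0, 0.842]
contact_force: [0.7, 0.0, -2.1]
opening: 0.0373
t 50.0 pos [ 0.5553 -0.1461  0.2688] rpy [-3.141  0.     0.842] open 0.0373 q [-0.39  0.41  1.31  0.    1.43  0.34] F [ 0.7  0.  -2.1]
turn(roll row = ?) 0.001  shift now-yaw [ -0.4  -0.7 171. ]  after-turn [ -0.4  -0.7 171. ]
```

```bash
python3 -m inch '[[[-0.4,-0.7,30,0],[0,0,40,0],[0,0,40,0],[0,0,27,0],[0,0,15,0],[0,0,8,0],[0,0,5,0],[0,0,3,0],[0,0,0,0],[0,0,0,0]]]'; python3 go.py .5545 -.1459 .0978 .843; python3 -m inch '[[[0,0,1.5,0],[0,0,1,0],[0,0,0,0],[0,0,0,0]]]'
```

```text
time: 51.25
tool_pos: [0.5548, -0.1463, 0.1013]
tool_rot: [3.141, -0.0, 0.843]
contact_force: [-0.2, -0.8, -2.9]
opening: 0.0375
t 51.25 pos [ 0.5548 -0.1463  0.1013] rpy [ 3.141 -0.     0.843] open 0.0375 q [-0.39  0.55  1.55 -0.    1.03  0.34] F [-0.2 -0.8 -2.9]
turn(roll row = ?) 0.0  shift now-yaw [ 0.1 -0.5  3.5]  after-turn [ 0.1 -0.5  3.5]
time: 51.75
tool_pos: [0.5546, -0.1463, 0.0983]
tool_rot: [3.142, 0.0, 0.843]
contact_force: [0.8, 0.2, -2.1]
opening: 0.0375
```

```bash
python3 -m inch '[[[0,0,0.6,0],[0,0,0.4,0],[0,0,0,0],[0,0,0,0]]]'; python3 -m inch '[[[0,0,0,0],[0,0,0,0],[0,0,0,0],[0,0,0,0],[0,0,0,0],[0,0,0,0]]]' -1;python3 -m inch '[[[0,0,-15,0],[0,0,-40,0],[0,0,-50,0],[0,0,-50,0],[0,0,-40,0],[-30,0,-10,0],[-50,0,0,0],[-50,0,0,0],[-50,0,0,0],[-50,0,0,0]]]'; python3 -m inch '[[[-50,0,0,0],[-50,0,0,0],[-30,0,0,0],[0,0,0,0],[0,0,0,0],[0,0,0,0]]]'
python3 m.py 12 wide_jar_mid neck_bottle_mid amber_jar_mid pan timer dropper_mid
python3 - <<'E'
from caps import *
a,b=[cv2.imread(f"pics/{n}12.png") for n in("scene","top")]
c=read_camera("top");print("wide",cap(c,"wide",(.5587,-.0687)),"neck",cap(c,"neck",(.5557,-.1485),win=25))
cv2.imwrite("pics/s12.png",cv2.resize(np.hstack([a[180:350,190:430],b[150:320,210:450]]),None,fx=1.65,fy=1.65))
E
```

```text
time: 52.25
tool_pos: [0.5548, -0.1463, 0.0978]
tool_rot: [3.141, -0.0, 0.843]
contact_force: [-1.1, -0.1, 3.5]
opening: 0.0376
time: 53.0
tool_pos: [0.5546, -0.1462, 0.0973]
tool_rot: [3.142, 0.0, 0.843]
contact_force: [-0.6, 0.3, 0.3]
opening: 0.0906
time: 54.25
tool_pos: [0.4003, -0.3189, 0.3037]
tool_rot: [3.14, 0.0, 0.843]
contact_force: [0.0, -0.7, -0.3]
opening: 0.0921
time: 55.0
tool_pos: [0.3158, -0.4141, 0.3027]
tool_rot: [3.141, -0.0, 0.844]
contact_force: [0.4, -0.0, 0.0]
opening: 0.0917
scene [ 0.574 -0.85   0.611] [-2.111, -0.007, -0.034] 579.1414608557996
wide_jar_mid []
neck_bottle_mid [([267.0, 392.0], 0.94, [0.727, -0.053]), ([303.0, 288.0], 0.62, [0.555, -0.145]), ([305.0, 403.0], 0.57, [0.73, -0.155])]
amber_jar_mid [([226.0, 351.0], 0.79, [0.672, 0.109])]
pan [([248.0, 349.0], 0.84, [0.664, 0.05])]
timer [([230.0, 304.0], 0.98, [0.583, 0.178])]
dropper_mid [([273.0, 229.0], 0.73, [0.453, -0.048])]
top [0.561 0.03  0.938] [-3.097, -0.021, -1.566] 478.9772193135164
wide_jar_mid []
neck_bottle_mid [([262.0, 418.0], 0.66, [0.561, -0.154]), ([172.0, 365.0], 0.66, [0.728, -0.055])]
amber_jar_mid [([202.0, 305.0], 0.66, [0.673, 0.057])]
pan [([205.0, 304.0], 0.85, [0.669, 0.058])]
timer [([250.0, 387.0], 0.69, [0.585, -0.103]), ([251.0, 238.0], 0.59, [0.582, 0.187])]
dropper_mid [([322.0, 361.0], 0.55, [0.451, -0.049])]
wide (array([ 0.55895962, -0.07041547]), np.int32(685), 782.5616307621822) neck (array([ 0.55617546, -0.14869562]), np.int32(385), 426.18301252578385)
```

View pics/s12.png

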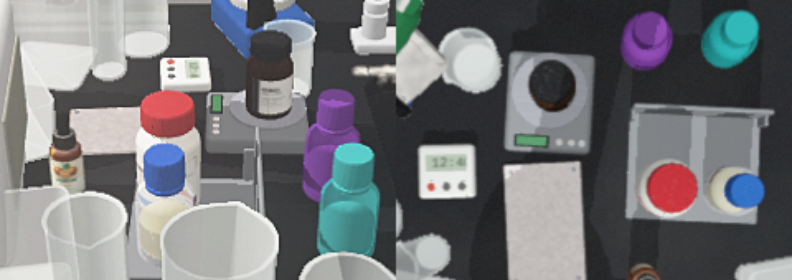

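All three stand upright. The returned containers measure within 2 mm of where they started, and the amber jar is central on the pan.

```bash
python3 -c "
from cell import *
print(hand_in())"
```

```text
the job is handed in; nothing more can be done
None
```

I set the bottle and the wide jar aside on the white board, stood the amber jar on the balance pan, then put both containers back in the tray. The job was handed in at about 55 s of robot time.

**Last checks:**
- **Upright:** all three looked upright in the final picture. The arm was clear of everything, with contact force near zero.
- **Containers:** the cap fit in the top picture put the wide jar within about 2 mm of its starting position and the bottle within about 1 mm.
- **Amber jar:** the top camera put it about 4 mm from the pan centre, well inside the 18 mm limit.
- **Timer and dropper bottle:** no contact that I saw. Readings of the timer were within about 10 mm of where it started. The dropper bottle was within about 8 mm. That is roughly the spread of these network readings.

**Checks that failed or disagreed:**
- **Wide jar:** the network did not find it in either final picture, so its position rests on the cap fit and the picture.
- **Amber jar (scene camera):** its final position used the tray height, not the pan height, so it was meaningless and I ignored it.
- **Pan:** early on, the two cameras disagreed about its position by about 8 mm in y; I aimed between them.

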